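# Load a steel slug into the feeder and push it home on the escapement stop

### The arm

A 7-joint arm with a two-finger parallel gripper is mounted at the origin on the work surface. World frame = base frame: x ahead of the robot, y to its left, z up, the work surface at z = 0. Lengths are in mm, angles in rad, forces in N, time in s.
With the tool pointing down it reaches from about 400 to 900 mm from the base axis. Payload 5.6 kg.
Tool frame: the origin (TCP) lies midway between the tips of the shut fingers; the grasp point (between the pads) lies 19 mm behind it; x points along the fingers, y is the direction in which the jaws open and shut, and the axes are right-handed (so a half turn about x gives the same grasp; the last joint's range is limited). The gripper opens to 92 mm and grips with 3 to 60 N. Pads are 20 mm wide; open, the fingers measure 128 mm over their backs; the gripper's body (75 mm by 189 mm) begins 69 mm behind the grasp point.
Start: joints at [1.216, 0.468, -0.012, 1.603, 0.006, 1.071, -0.056], TCP at [199.36, -618.68, 214.592] pointing down, gripper open.
Joint ranges: [-2.53, 2.53], [-0.31, 2.02], [-1.57, 1.55], [0.28, 2.44], [-1.29, 4.43], [0.15, 1.84], [-2.92, 2.92]. Speed limits (rad/s): [2.57, 2.57, 3.14, 3.14, 3.14, 3.14, 3.14].

### API

Orientations are given as a rotation vector (axis times angle).
In Python, from cell import robot, grip, kin, viewer gives the robot as it stands. Calls block until the motion is done:
- robot.movep(position, orientation): joint-space move of the TCP to a pose.
- robot.servo_line(position, feed=150, rotation=None): straight line of the TCP; rotation=None keeps the orientation; feed is the mean speed in mm/s.
- robot.goto_joints(angles): joint-space move.
- grip(opening, newtons=None): opening from 0.0 (shut) to 1.0 (fully open); newtons is the grip in N (None keeps the last); returns when the fingers have stopped.
- robot.hold(seconds).
- kin.ik(position, orientation): joint angles nearest the present ones, or None.
- robot.observe(): the state.
- viewer.read_camera(name): name is "side" or "top" or "wrist"; returns the picture (400x640x3 uint8, red, green, blue); there is no depth.
- viewer.camera_info(name): a dict with "camera_matrix" (3x3 intrinsics, pixels), "R" (3x3) and "t" (3): a world point X has camera coordinates R X + t. Camera axes: x right, y down, z forward; pixel columns grow to the right and rows downward; lengths in mm; the calibration is good to about 2 mm. The wrist camera is an equidistant fisheye: a pixel r from the principal point sees the ray r / f radians off the axis. A picture is of the moment at which its call begins: read the wrist's pose just before it. camera_info takes no time and is no camera call; for the wrist camera it gives the pose at the moment of the call.
A pose or a line that the arm cannot do raises robot.IKError and nothing moves.
- robot.job_done(): hands the job in, once; it reports no verdict.
Trained networks look in the newest picture that a camera, given by its name, has taken for a name from the list of things; names that differ only in an ending like _2 or _b are one class to them, and where a whole thing is asked for, a point or a joint stands for the part that bears it (a point fixed in the world has none). Each returns a list of dicts, best first, with "confidence" (0 to 1); they miss things now and then, are a little off and sometimes report something else, mostly with a low value. They report only what shows in the picture. A call takes as long as a camera call. They do not tell look-alikes from the thing itself.
- viewer.silhouettes(name, camera): "mask" (400x640 bool, what is visible of it).
- viewer.pinpoint(name, camera): "at" ([x, y, z] in mm, in the coordinates of the camera as it stood for that picture, good to about 4 mm: a listed point, or the origin of a listed thing).
The state is a dict: "t": time; "joints": joint angles; "joint_velocities": joint speeds; "joint_torque": joint torques, N m; "tcp_pos": TCP position; "tcp_rot": TCP orientation; "contact_force": force on the tool from outside, world axes, zero at the start; "wrist_torque": the same for the moment, N m; "grip_width": opening from 0.0 (shut) to 1.0 (fully open).
Only numpy, scipy, OpenCV 4.12 (cv2) and the standard library are available. Lean on these libraries where they do the work, as an engineer would, in place of code of your own. Each camera call takes 0.05 s, during which the arm holds its last target.

### The job

Load the feeder: set the round steel slug down, without dropping it, so that it stands flat in the open upper part of the sloped chute, then push it down the chute, past the sprung brake shoe, until it rests against the stop of the escapement. Feel for the stop and push gently, because the stop must never be loaded with more than 15 N. Leave the slug seated there, standing flat, and leave the other things on the bench alone.

Things in the scene. Friction and masses are not known exactly. Their poses are not given: they have to be found in the camera images.
- slug_center (a point): Centre (half-way up) of the loose slug: a plain turned steel cylinder, 44 mm diameter, 36 mm tall, about 0.42 kg, standing upright on the bench; z is the cylinder's axis. Both ends are alike.
- slug: The same slug; origin at the centre of its underside, z up along its axis.
- chute: Sloped chute of the feeder: straight open steel channel, fixed, 11 deg steep, its floor 60 to 127 mm above the bench. Origin on the channel floor midway between the walls; x runs downhill along the channel, y across it (left looking downhill), z normal to the floor. Floor from x = -165 (open upper end) to +175 mm. Walls 4 mm thick, 15 mm high, inner faces at y = +25 and -25 mm; upper rims flare out.
- load_point (a point): Point on the chute floor in the middle of its plain, open upper part, at x = -80 mm, y = 0 of the chute and with the chute's axes. The plain part runs 80 mm up and 65 mm down from here; its rims flare out 5 mm each side. A slug set down here stays by friction; it does not slide by itself.
- shoe (a joint): Sprung brake shoe: black bar in place of the right wall from chute x = -12 to 140 mm, 4 to 18 mm above the floor. Value: metres pushed back; 0 = free, face at y = -15 mm; 0.004 to 0.006 with the slug beside it. Its first 30 mm are a lead-in ramp. It presses the slug on the left wall: pushing it in takes 4 to 8 N (up to 11 N with the side load), sliding on 3 to 7 N (up to 9); the slug stays where it is left.
- escapement: Escapement at the low end; origin and axes as the chute. Slotted plate outside the left wall, with a carriage clamped to it and an upright steel stop blade across the channel, 34 mm wide, 34 mm high. Its setting is not measured: the blade's uphill face stands anywhere at x = 82 to 127 mm (seated slug's axis at 60 to 105). It sits on a stiff buffer, 1 mm per 8 N; over 15 N upsets it.
- hexnut: Bystander: large steel hexagon nut, 46 mm across flats, 24 mm high, 100 mm or more beside the slug (either one may be the nearer to the robot). Origin at the centre of its underside.
- jaw_block: Bystander: U-shaped aluminium block 50 x 90 x 72 mm, left of the feeder. Origin at the centre of its underside.
- carton: Bystander: small open cardboard carton 110 x 150 x 60 mm, beyond the feeder. Origin at the centre of its underside.
- spanner: Bystander: steel spanner 170 mm long lying beyond the feeder.
Not all that is in view belongs to the job. Leave any orange or purple look-alike of the slug alone.

How it is judged:
By the outcome, as a careful person would: the job done as asked, in the order asked, and still so for the second after the job is handed in, with the robot touching nothing.
It also fails if it takes over 58 s, if anything falls off the work surface, if the arm or the gripper's body presses on something with over 40 N, if the wrist force passes 120 N, or if a joint passes its speed limit or range.

## Working session

There is one attempt and no reset: what is moved stays moved. The work goes in short steps, each a Python script; the robot and the scene stay as the last script left them, time stands still between calls to the robot, and variables do not carry over. Pictures are saved under pics/ and viewed, and the job is handed in when it is done.

```bash
ls; mkdir -p pics; python3 - <<'E'
from cell import robot, grip, kin, viewer
import cv2, numpy as np
np.set_printoptions(precision=3,suppress=True)
for c in ["side","top","wrist"]:
    im=viewer.read_camera(c); cv2.imwrite(f"pics/a_{c}.png",im[:,:,::-1])
    i=viewer.camera_info(c); print(c,i)
    for n in ["slug_center","chute","load_point","escapement","hexnut","shoe"]:
        try:
            for d in viewer.pinpoint(n,c):
                p=np.array(i["R"]).T@(np.array(d["at"])-np.array(i["t"])); print(n,round(d["confidence"],2),p)
        except Exception as e: print(n,e)
print(robot.observe())
E
```

```text
pics
side {'camera_matrix': array([[470.168,   0.   , 319.952],
       [  0.   , 470.168, 200.831],
       [  0.   ,   0.   ,   1.   ]]), 'R': array([[ 0.962, -0.273,  0.004],
       [-0.196, -0.701, -0.685],
       [ 0.189,  0.659, -0.728]]), 't': array([-570.293,  194.273, 1354.274])}
slug_center 0.71 [ 543.823 -426.775   17.745]
slug_center 0.61 [ 460.827 -464.64    22.054]
slug_center 0.52 [ 469.702 -381.696   20.144]
chute 0.8 [527.661  -4.152  91.871]
load_point 0.76 [510.554 -77.083 108.659]
hexnut 0.65 [ 594.019 -328.476   -2.234]
shoe it knows: carton, chute, escapement, hexnut, jaw_block, load_point, slug, slug_center, spanner
top {'camera_matrix': array([[448.839,   0.   , 317.513],
       [  0.   , 448.839, 195.299],
       [  0.   ,   0.   ,   1.   ]]), 'R': array([[ 0.006, -1.   , -0.006],
       [-0.997, -0.005, -0.075],
       [ 0.075,  0.006, -0.997]]), 't': array([ -20.381,  607.392, 1282.524])}
slug_center 0.73 [ 556.035 -424.347   23.304]
slug_center 0.58 [ 471.32  -370.037   21.673]
slug_center 0.52 [ 460.814 -469.904   21.935]
chute 0.57 [526.642  -0.84   95.041
[... 431 characters left out ...]
  ],
       [-0.912, -0.294,  0.286],
       [-0.272, -0.088, -0.958]]), 't': array([-649.841,  -31.486,  392.345])}
shoe it knows: carton, chute, escapement, hexnut, jaw_block, load_point, slug, slug_center, spanner
{'t': 0.9, 'joints': array([ 1.216,  0.467, -0.012,  1.603,  0.006,  1.071, -0.056]), 'joint_velocities': array([-0.001,  0.001, -0.001,  0.001,  0.   ,  0.001, -0.001]), 'joint_torque': array([ -0.001, -52.04 ,  -0.013, -24.405,  -0.057,   0.011,   0.   ]), 'tcp_pos': array([ 199.383, -618.657,  214.595]), 'tcp_rot': array([ 2.053,  0.323, -2.053]), 'contact_force': array([ 0.07 ,  0.275, -0.16 ]), 'wrist_torque': array([-0.013, -0.001,  0.017]), 'grip_width': 1.00365063946551}
```

View images.

View pics/a_side.png

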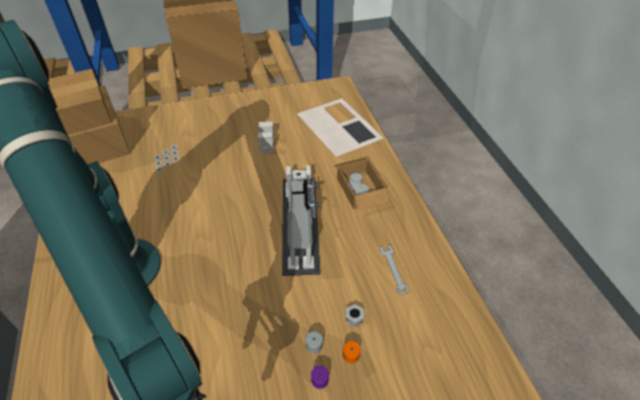

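View pics/a_top.png

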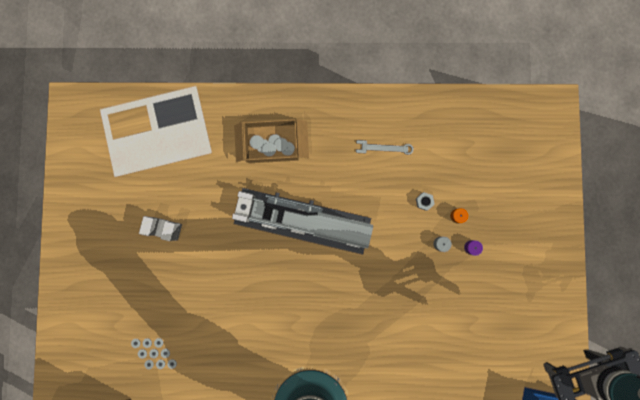

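View pics/a_wrist.png

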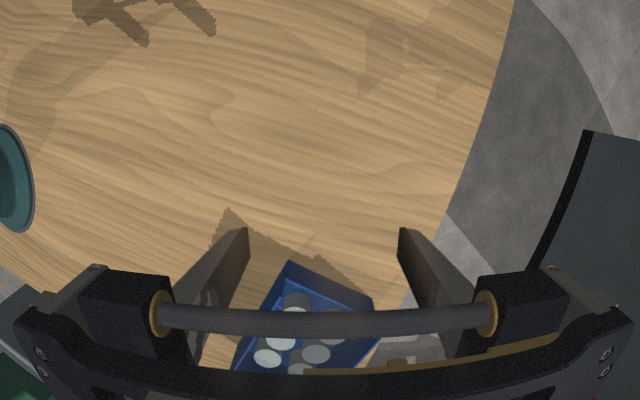

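```bash
cat > h.py <<'E'
from cell import robot, grip, kin, viewer
import cv2, numpy as np
from scipy.spatial.transform import Rotation as Ro
np.set_printoptions(precision=3,suppress=True)
def rot(a,R0=np.eye(3)):  # tool x down; jaw at angle a(deg) in frame R0
    a=np.radians(a); y=np.array([np.cos(a),np.sin(a),0]); x=np.array([0,0,-1.]); 
    return Ro.from_matrix(R0@np.column_stack([x,y,np.cross(x,y)])).as_rotvec()
def world(i,p): return np.array(i["R"]).T@(np.array(p)-np.array(i["t"]))
def snap(c,f):
    i=viewer.camera_info(c); im=viewer.read_camera(c); cv2.imwrite(f"pics/{f}.png",im[:,:,::-1]); return i,im
def pin(n,c,i):
    r=[(round(d["confidence"],2),world(i,d["at"])) for d in viewer.pinpoint(n,c)]
    for x in r: print(n,c,*x)
    return r
def ray(i,uv,c):
    K=np.array(i["camera_matrix"]);R=np.array(i["R"]);C=-R.T@np.array(i["t"])
    v=np.array([(uv[0]-K[0,2])/K[0,0],(uv[1]-K[1,2])/K[1,1]])
    if c=="wrist":
        th=np.hypot(*v); d=np.array([*(v/max(th,1e-9)*np.sin(th)),np.cos(th)])
    else: d=np.array([*v,1.])
    d=R.T@d; return C,d/np.linalg.norm(d)
def proj(i,X,c):
    K=np.array(i["camera_matrix"]);p=np.array(i["R"])@np.array(X)+np.array(i["t"])
    if c=="wrist":
        r=np.hypot(p[0],p[1]);th=np.arctan2(r,p[2]);v=p[:2]/max(r,1e-9)*th
    else: v=p[:2]/p[2]
    return np.array([K[0,0]*v[0]+K[0,2],K[1,1]*v[1]+K[1,2]])
E
python3 - <<'E'
from h import *
o=robot.observe(); M=Ro.from_rotvec(o["tcp_rot"]).as_matrix(); print(M)
i=viewer.camera_info("wrist"); C=-i["R"].T@i["t"]; print("cam",C, "cam in tool",M.T@(C-o["tcp_pos"]), M.T@i["R"].T)
for a in [52,232,-128,116,296,78,258]:
    print(a,kin.ik([470,-375,200],rot(a)),kin.ik([512,-75,200],rot(a)))
# crop confirm
im=cv2.imread("pics/a_top.png")[180:270,400:500]; cv2.imwrite("pics/crop1.png",cv2.resize(im,None,fx=6,fy=6,interpolation=cv2.INTER_CUBIC))
im=cv2.imread("pics/a_top.png")[170:270,220:390]; cv2.imwrite("pics/crop2.png",cv2.resize(im,None,fx=4.5,fy=4.5,interpolation=cv2.INTER_CUBIC))
E
```

```text
[[-0.     0.307 -0.952]
 [-0.    -0.952 -0.307]
 [-1.     0.     0.   ]]
cam [ 277.171 -593.411  385.043] cam in tool [-170.45    -0.17   -81.779] [[-0.    -0.286  0.958]
 [ 1.    -0.     0.   ]
 [ 0.     0.958  0.286]]
52 [ 1.029  0.467 -0.544  1.713  0.274  1.038  1.3  ] [ 0.664  0.355 -0.704  1.904  0.274  0.98   0.744]
232 [ 0.574  0.399  0.056  1.745 -0.026  0.998 -1.594] [ 0.316  0.282 -0.277  1.925  0.094  0.947 -2.239]
-128 [ 0.574  0.399  0.056  1.745 -0.026  0.998 -1.594] [ 0.316  0.282 -0.277  1.925  0.094  0.947 -2.239]
116 [ 1.459  0.836 -1.324  1.688  0.841  1.31   1.991] [ 1.042  0.656 -1.312  1.886  0.696  1.166  1.5  ]
296 [ 0.732  0.409 -0.148  1.734  0.07   1.004 -0.558] [ 0.47   0.306 -0.461  1.915  0.165  0.957 -1.185]
78 [ 1.092  0.489 -0.633  1.709  0.326  1.051  1.712] [ 0.72   0.375 -0.776  1.901  0.313  0.99   1.165]
258 [ 0.641  0.402 -0.03   1.74   0.014  1.    -1.174] [ 0.377  0.29  -0.35   1.921  0.121  0.951 -1.809]
```

View pics/crop1.png

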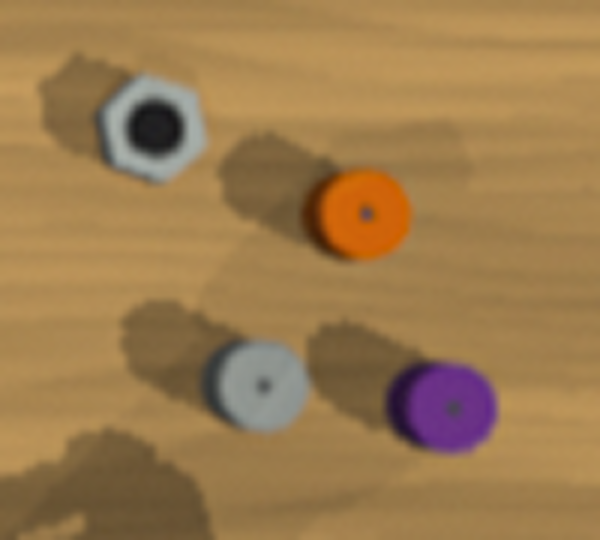

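View pics/crop2.png

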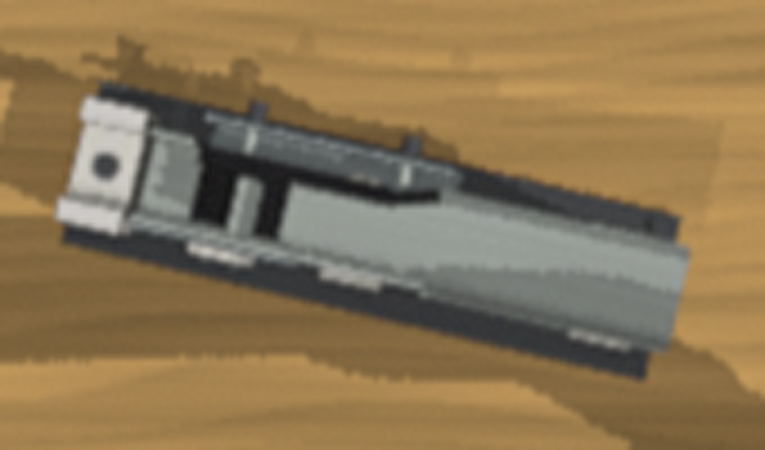

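```bash
python3 - <<'E'
from h import *
t0=robot.observe()["t"]
robot.movep([470,-375,190],rot(232)); print(robot.observe()["t"]-t0)
i,im=snap("wrist","w1"); r=pin("slug_center","wrist",i)
for s in viewer.silhouettes("slug","wrist"):
    m=s["mask"]; ys,xs=np.nonzero(m); print(s["confidence"],m.sum(),xs.mean(),ys.mean(),xs.min(),xs.max(),ys.min(),ys.max())
print(robot.observe()["t"])
E
```

```text
1.375
slug_center wrist 0.91 [ 458.601 -466.288   19.044]
slug_center wrist 0.59 [ 469.805 -379.662   21.643]
slug_center wrist 0.59 [ 551.992 -429.946   20.66 ]
0.97 1382 393.5832127351664 137.05499276410998 372 415 118 158
0.95 1349 313.93550778354336 91.85396590066716 294 334 71 112
0.85 1350 324.01851851851853 178.2111111111111 305 343 157 200
2.425
```

View pics/w1.png

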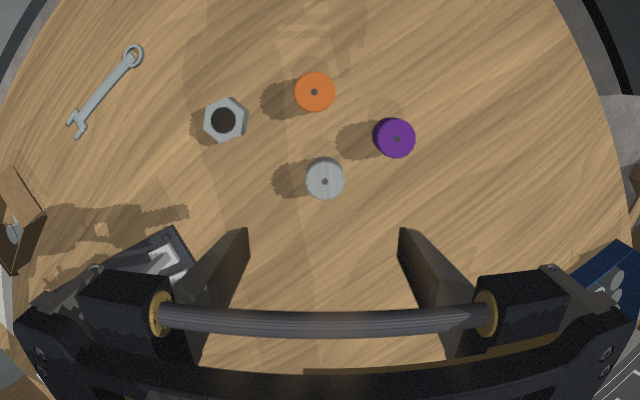

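```bash
python3 - <<'E'
from h import *
C1,d1=ray(viewer.camera_info("wrist"),(324.8,181),"wrist")
C2,d2=ray(viewer.camera_info("top"),(443.7,243.8),"top")
A=np.column_stack([d1,-d2]);s=np.linalg.lstsq(A,C2-C1,rcond=None)[0]
print(C1+s[0]*d1,C2+s[1]*d2)
for C,d in((C1,d1),(C2,d2)): print(C+d*(36-C[2])/d[2])
i=viewer.camera_info("wrist"); print(proj(i,[470,-378,0],"wrist"))
E
```

```text
[ 469.131 -377.653   36.81 ] [ 469.833 -377.373   36.712]
[ 468.97  -377.533   36.   ]
[ 469.811 -377.567   36.   ]
[324.4   172.822]
```

```bash
python3 - <<'E'
from h import *
robot.movep([469.3,-377.5,70],rot(232))
robot.servo_line([469.3,-377.5,6],feed=100)
print(robot.observe()["tcp_pos"],robot.observe()["contact_force"])
grip(0.3,30); o=robot.observe(); print(o["grip_width"],o["contact_force"],o["t"])
robot.servo_line([469.3,-377.5,120],feed=120)
robot.hold(0.1)
o=robot.observe(); print(o["grip_width"],o["contact_force"],o["t"],o["tcp_pos"])
# hover beside chute for a look
robot.servo_line([469.3,-377.5,230],feed=250)
robot.movep([495,-160,235],rot(258)); 
i,im=snap("wrist","w2")
for n in["chute","load_point","escapement"]: pin(n,"wrist",i)
print(robot.observe()["t"],robot.observe()["contact_force"])
E
```

```text
[ 469.74  -377.803    6.477] [0.545 0.561 0.32 ]
0.46798433584429106 [ 0.136 -0.459  1.246] 4.55
0.47208804815268457 [-0.126  0.351 -3.5  ] 5.75 [ 468.741 -377.055  118.942]
chute wrist 0.67 [526.336   2.818  94.203]
load_point wrist 0.87 [505.217 -76.084 109.583]
escapement wrist 0.56 [ 590.077 -327.482    1.594]
7.425 [ 0.262 -0.616 -4.394]
```

View pics/w2.png

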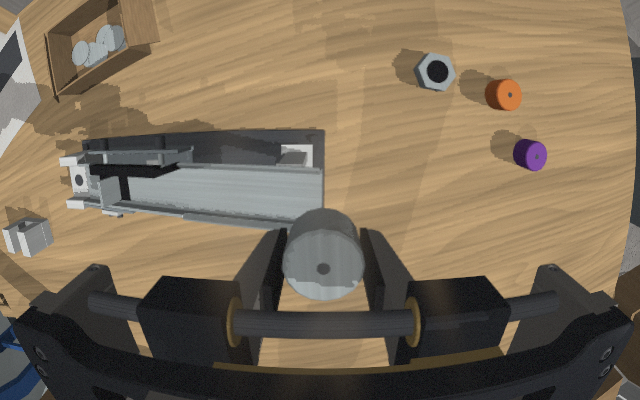

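```bash
python3 - <<'E'
from h import *
robot.movep([455,-40,235],rot(258)); robot.hold(0.15)
i,im=snap("wrist","w3"); np.save("w3.npy",i,allow_pickle=True)
for n in["chute","load_point","escapement"]: pin(n,"wrist",i)
for s in viewer.silhouettes("chute","wrist"): print(s["confidence"],s["mask"].sum())
print(robot.observe()["t"])
E
python3 - <<'E'
import cv2
im=cv2.imread("pics/w3.png")[60:260,80:480]
cv2.imwrite("pics/w3c.png",cv2.resize(im,None,fx=2,fy=2,interpolation=cv2.INTER_CUBIC))
E
```

```text
chute wrist 0.64 [526.664   2.817  94.499]
load_point wrist 0.78 [508.059 -76.439 112.281]
0.84 21624
8.4
```

View pics/w3.png

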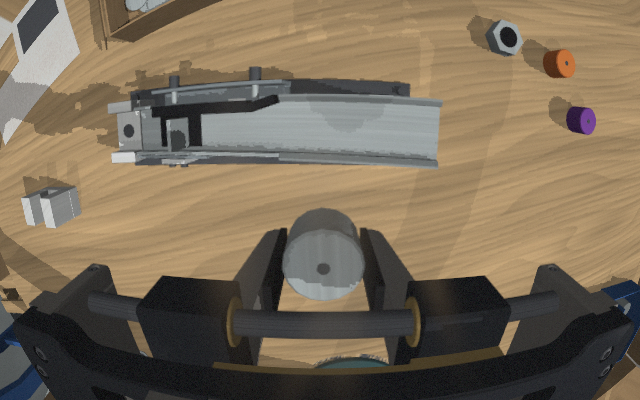

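View pics/w3c.png

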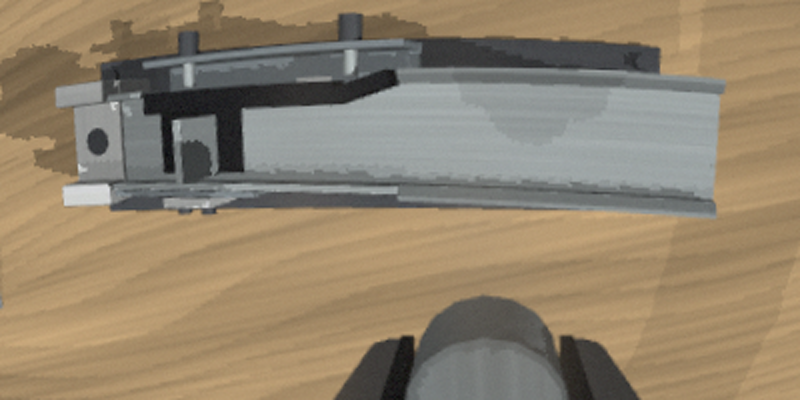

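```bash
cat > fit.py <<'E'
from h import *
def chute_T(x,y,z,yaw,tilt=11.0):
    # x downhill: 
    c,s=np.cos(yaw),np.sin(yaw); t=np.radians(tilt)
    ex=np.array([c*np.cos(t),s*np.cos(t),-np.sin(t)]); ey=np.array([-s,c,0]); ez=np.cross(ex,ey)
    return np.column_stack([ex,ey,ez]),np.array([x,y,z])
def overlay(i,c,f,T,out,crop,k):
    R,o=T; im=cv2.imread(f"pics/{f}.png"); u0,v0,u1,v1=crop
    im=cv2.resize(im[v0:v1,u0:u1],None,fx=k,fy=k,interpolation=cv2.INTER_CUBIC)
    def L(a,b,col):
        P=[proj(i,o+R@(np.array(a)+(np.array(b)-a)*s),c) for s in np.linspace(0,1,15)]
        P=((np.array(P)+.5-[u0,v0])*k-.5); cv2.polylines(im,[np.round(P).astype(int)],False,col,1,cv2.LINE_AA)
    g=(0,255,0);r=(0,0,255);b=(255,0,0);yl=(0,255,255)
    for y in(25,-25): L((-165,y,0),(175 if y>0 else -12,y,0),g); L((-165,y,15),(175 if y>0 else -12,y,15),r)
    L((-165,-25,0),(-165,25,0),g)
    L((18,-15,18),(140,-15,18),b);L((-12,-25,18),(18,-15,18),b)
    for x in(82,127): L((x,-17,0),(x,17,0),yl)
    cv2.imwrite(f"pics/{out}.png",im)
E
python3 - <<'E'
from fit import *
i=np.load("w3.npy",allow_pickle=True).item()
T=chute_T(526.5,1.5,93.8,np.radians(78)); print(T[1]+T[0]@[-80,0,0])
overlay(i,"wrist","w3",T,"ov1",(80,60,480,260),2)
overlay(viewer.camera_info("top"),"top","a_top",T,"ov2",(220,170,390,270),4.5)
E
```

```text
[510.173 -75.314 109.065]
```

View pics/ov1.png

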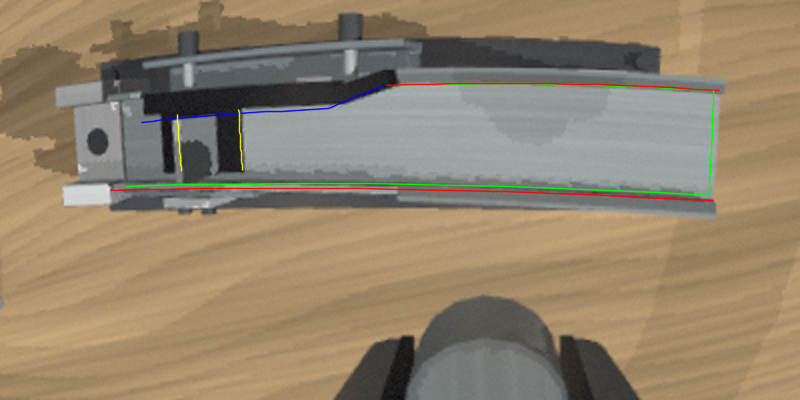

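View pics/ov2.png

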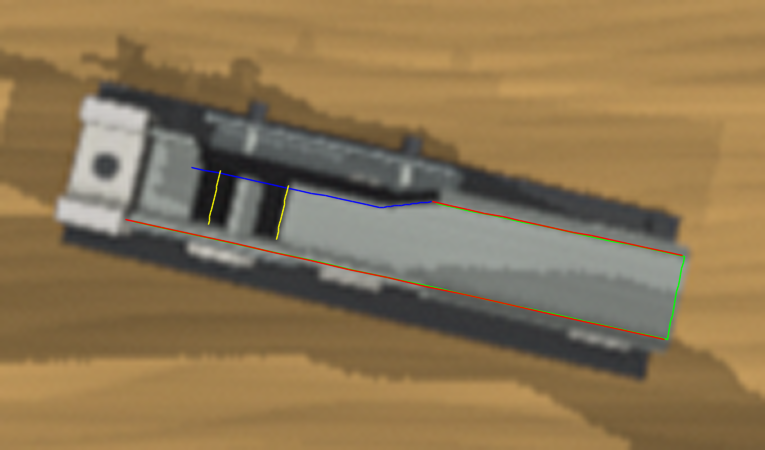

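```bash
python3 - <<'E'
from fit import *
i=np.load("w3.npy",allow_pickle=True).item()
T=chute_T(527.5,-1.5,93.8,np.radians(78))
overlay(i,"wrist","w3",T,"ov3",(260,85,460,185),4)
overlay(i,"wrist","w3",T,"ov4",(100,85,290,185),4)
E
```

```text
(no output)
```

View pics/ov3.png

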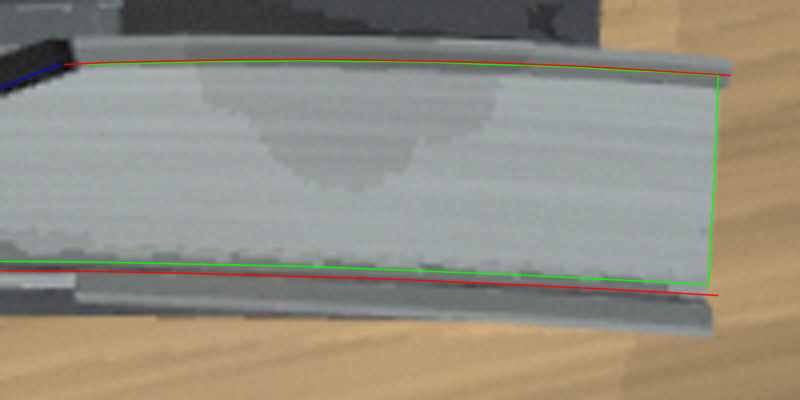

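View pics/ov4.png

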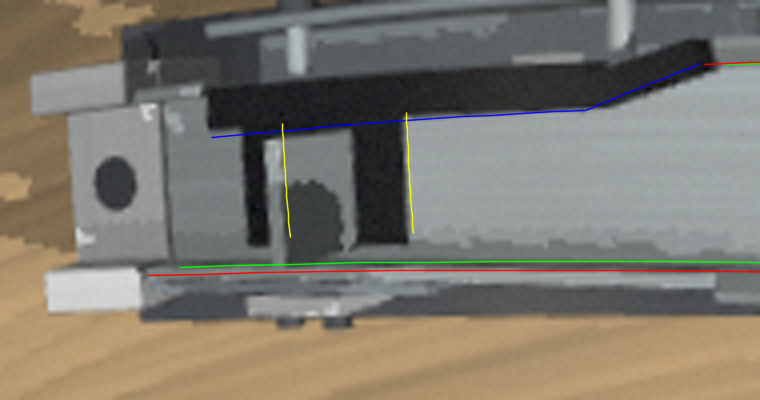

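```bash
python3 - <<'E'
from fit import *
import cv2
T=chute_T(527.5,-1.5,93.8,np.radians(78)); R,o=T
for c,f,i in (("wrist","w3",np.load("w3.npy",allow_pickle=True).item()),("top","a_top",viewer.camera_info("top")),("side","a_side",viewer.camera_info("side"))):
    g=cv2.cvtColor(cv2.imread(f"pics/{f}.png"),cv2.COLOR_BGR2GRAY).astype(np.float32)
    ys=np.arange(-42,43,1.0)
    for x0,x1 in((-150,-110),(-90,-30),(25,60)):
        acc=0
        for x in np.linspace(x0,x1,21):
            P=np.array([proj(i,o+R@[x,y,15],c) for y in ys],np.float32)
            acc=acc+cv2.remap(g,P[None,:,0],P[None,:,1],cv2.INTER_LINEAR)[0]
        print(c,x0,x1); print(" ".join(f"{int(y)}:{int(v)}" for y,v in zip(ys,acc/21)))
E
```

```text
wrist -150 -110
-42:119 -41:106 -40:101 -39:100 -38:97 -37:97 -36:99 -35:100 -34:100 -33:101 -32:102 -31:102 -30:124 -29:138 -28:137 -27:127 -26:115 -25:113 -24:113 -23:118 -22:143 -21:163 -20:163 -19:162 -18:163 -17:164 -16:162 -15:161 -14:163 -13:162 -12:159 -11:158 -10:160 -9:162 -8:163 -7:161 -6:158 -5:159 -4:160 -3:161 -2:160 -1:161 0:161 1:161 2:165 3:168 4:167 5:165 6:163 7:161 8:162 9:161 10:160 11:161 12:161 13:163 14:162 15:161 16:161 17:161 18:163 19:162 20:157 21:152 22:141 23:124 24:115 25:105 26:91 27:103 28:111 29:112 30:112 31:114 32:126 33:142 34:153 35:162 36:162 37:159 38:158 39:157 40:157 41:156 42:156
wrist -90 -30
-42:66 -41:65 -40:64 -39:64 -38:63 -37:62 -36:61 -35:59 -34:58 -33:58 -32:60 -31:74 -30:128 -29:129 -28:117 -27:108 -26:106 -25:108 -24:117 -23:142 -22:157 -21:158 -20:157 -19:160 -18:160 -17:157 -16:155 -15:154 -14:154 -13:154 -12:155 -11:158 -10:161 -9:160 -8:156 -7:154 -6:156 -5:159 -4:158 -3:155 -2:155 -1:157 0:158 1:159 2:162 3:163 4:164 5:163 6:163 7:163 8:162 9:163 10:164 11:165 12:164 13:162 14:162 15:162 16:161 17:162 18:161 19:156 20:150 21:1
[... 3642 characters left out ...]
25:86 26:84 27:83 28:82 29:81 30:79 31:77 32:74 33:69 34:64 35:60 36:55 37:51 38:48 39:46 40:44 41:44 42:44
side 25 60
-42:97 -41:96 -40:94 -39:92 -38:89 -37:86 -36:83 -35:80 -34:78 -33:75 -32:72 -31:69 -30:65 -29:61 -28:54 -27:47 -26:40 -25:33 -24:27 -23:24 -22:27 -21:31 -20:38 -19:50 -18:63 -17:76 -16:90 -15:102 -14:114 -13:122 -12:129 -11:135 -10:137 -9:139 -8:140 -7:140 -6:140 -5:139 -4:139 -3:139 -2:139 -1:138 0:138 1:138 2:138 3:137 4:137 5:137 6:137 7:137 8:137 9:137 10:137 11:137 12:136 13:135 14:132 15:129 16:126 17:121 18:115 19:110 20:107 21:104 22:102 23:107 24:113 25:118 26:122 27:127 28:129 29:125 30:121 31:116 32:108 33:100 34:91 35:84 36:77 37:70 38:64 39:58 40:53 41:50 42:47
```

```bash
cat >> fit.py <<'E'
T=chute_T(527.0,-1.4,94.0,np.radians(78)); R,O=T
RV=rot(180,R)
def W(x,y,z): return O+R@np.array([x,y,z],float)
def st():
    o=robot.observe(); return o["t"],R.T@(np.array(o["tcp_pos"])-O),R.T@np.array(o["contact_force"])
E
python3 - <<'E'
from fit import *
i=np.load("w3.npy",allow_pickle=True).item()
for x in (95,100,105): print(x,[ (proj(i,W(x,y,z),"wrist")-[100,85])*4 for y,z in((17,0),(-17,0),(17,34),(-17,34))])
print(kin.ik(W(-80,0,66),RV),kin.ik(W(-80,0,6),RV), kin.ik(W(60,3,6),RV),Ro.from_rotvec(RV).as_matrix())
robot.movep(W(-80,0,75),RV); robot.hold(.15); print(*st())
robot.servo_line(W(-80,0,27),feed=80); robot.hold(.1); print(*st())
E
```

```text
95 [array([373.662, 234.743]), array([366.543, 115.398]), array([302.335, 253.039]), array([293.348, 123.019])]
100 [array([359.682, 235.131]), array([352.44 , 116.557]), array([287.882, 253.423]), array([278.771, 124.382])]
105 [array([345.922, 235.531]), array([338.561, 117.729]), array([273.693, 253.818]), array([264.467, 125.753])]
[ 0.1    0.329 -0.186  1.939  0.3    0.957 -2.041] [ 0.094  0.408 -0.156  1.987  0.338  0.83  -2.07 ] [-0.079  0.512 -0.247  1.905  0.38   0.871 -2.347] [[-0.04  -0.204 -0.978]
 [-0.187 -0.96   0.208]
 [-0.982  0.191  0.   ]]
8.975 [-80.727   0.114  75.636] [ 1.049  0.132 -3.706]
9.825 [-79.815  -0.498  27.579] [ 1.37   0.342 -3.971]
```

```bash
python3 - <<'E'
from fit import *
i,im=snap("wrist","w4"); print(st()[0])
E
```

```text
9.875
```

View pics/w4.png

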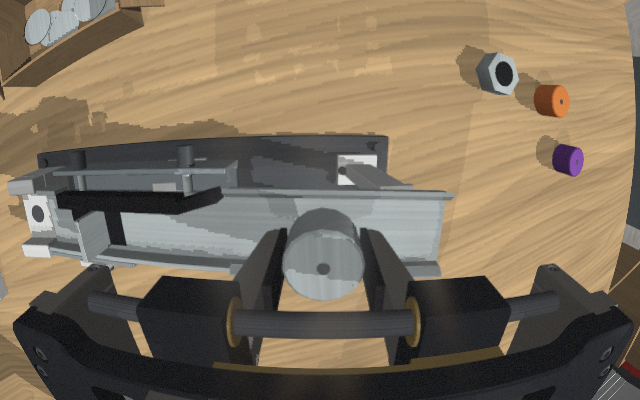

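```bash
python3 - <<'E'
from fit import *
f0=np.mean([st()[2] for _ in range(3)],0)
for z in [20,16,13,11,9.5,8.5,7.5]:
    robot.servo_line(W(-80,0,z),feed=40); robot.hold(.05)
    t,p,f=st(); print(round(t,2),z,p,f-f0)
    if np.abs((f-f0)[:2]).max()>4 or (f-f0)[2]>2.5: break
E
```

```text
10.25 20 [-80.006   0.106  19.837] [-0.52   0.497  0.249]
10.55 16 [-80.012   0.109  15.86 ] [0.394 0.953 0.197]
10.85 13 [-80.002   0.063  12.922] [-0.215  1.011 -0.21 ]
11.15 11 [-80.038   0.057  10.912] [-0.541  1.379  0.653]
11.45 9.5 [-80.002   0.034   9.455] [0.893 0.87  0.054]
11.75 8.5 [-79.975   0.034   8.472] [ 0.177  0.524 -0.106]
12.05 7.5 [-80.022   0.042   7.462] [-0.265  0.745  0.102]
```

```bash
python3 - <<'E'
from fit import *
f0=st()[2]
for s in (1,-1):
    for k in range(1,6):
        robot.servo_line(W(-80,s*k*1.0,7.5),feed=40); t,p,f=st(); print(round(t,2),s*k,p,f-f0)
        if abs((f-f0)[1])>3: break
    robot.servo_line(W(-80,0,7.5),feed=60)
print(*st())
E
```

```text
12.3 1 [-80.007   1.092   7.517] [0.66  0.001 0.086]
12.55 2 [-80.002   2.059   7.503] [ 0.605 -0.653 -0.272]
12.8 3 [-80.011   3.074   7.495] [ 0.974 -0.246 -0.261]
13.05 4 [-80.005   4.083   7.494] [-0.233 -0.113  0.825]
13.3 5 [-79.993   4.537   7.65 ] [ 0.321 -1.931 -0.564]
13.8 -1 [-79.994  -0.894   7.444] [-0.265  0.349 -0.174]
14.05 -2 [-79.984  -1.659   7.401] [0.39  1.661 0.012]
14.3 -3 [-80.04   -1.805   7.25 ] [0.106 5.488 3.031]
14.55 [-79.984  -0.764   7.742] [ 0.151  0.867 -3.562]
```

```bash
python3 - <<'E'
from fit import *
robot.servo_line(W(-80,1.5,7.5),feed=60); robot.hold(.1); f0=np.mean([st()[2] for _ in range(3)],0); print(*st())
for z in np.arange(7,1,-.5):
    robot.servo_line(W(-80,1.5,z),feed=20); t,p,f=st(); print(round(t,2),z,p,f-f0)
    if (f-f0)[2]>2.5: break
E
```

```text
14.9 [-80.011   1.302   7.548] [ 0.373 -0.685 -3.685]
15.15 7.0 [-79.972   1.364   7.025] [0.5   0.695 0.176]
15.4 6.5 [-79.986   1.244   6.945] [-0.046  1.186  4.47 ]
```

```bash
cat >> fit.py <<'E'
RP=rot(180,R@Ro.from_euler('y',-22,degrees=True).as_matrix())
E
python3 - <<'E'
from fit import *
for x in(-140,-60,0,60,70): print(kin.ik(W(x,3,8),RP))
grip(0.68); robot.hold(.1); print(*st(),robot.observe()["grip_width"])
p=st()[1]
robot.servo_line(W(p[0],p[1],60),feed=120); robot.hold(.1);print(*st())
i,im=snap("wrist","w5"); np.save("w5.npy",i,allow_pickle=True)
snap("side","s5"); 
im=cv2.imread("pics/s5.png")[150:290,250:350]; cv2.imwrite("pics/s5c.png",cv2.resize(im,None,fx=4,fy=4,interpolation=cv2.INTER_CUBIC))
print(pin("slug_center","wrist",i), st()[0])
E
```

```text
[ 0.58   0.399 -0.315  1.978 -0.099  0.8   -1.424]
[ 0.453  0.416 -0.345  2.004 -0.082  0.731 -1.584]
[ 0.35   0.44  -0.36   2.005 -0.06   0.687 -1.711]
[ 0.242  0.472 -0.369  1.991 -0.031  0.65  -1.841]
[ 0.224  0.479 -0.369  1.987 -0.026  0.645 -1.862]
15.9667 [-80.018   1.457   6.494] [ 0.194  0.163 -0.481] 0.6773656054243269
16.6667 [-80.225   2.138  59.064] [ 0.466 -0.28  -0.255]
slug_center wrist 0.91 [ 553.746 -429.813   16.411]
slug_center wrist 0.74 [511.411 -74.178 127.551]
slug_center wrist 0.63 [ 456.169 -466.974   16.837]
[(0.91, array([ 553.746, -429.813,   16.411])), (0.74, array([511.411, -74.178, 127.551])), (0.63, array([ 456.169, -466.974,   16.837]))] 16.8167
```

View pics/w5.png

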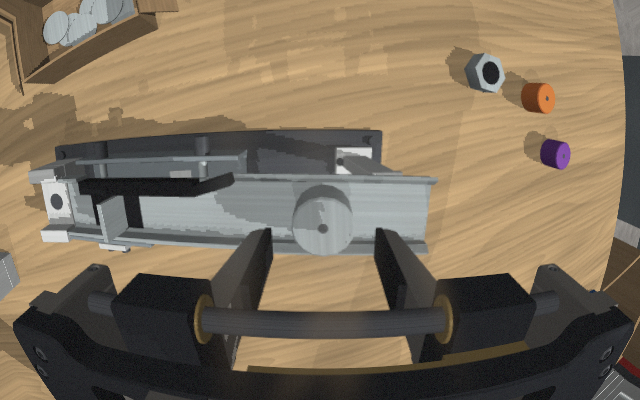

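View pics/s5c.png

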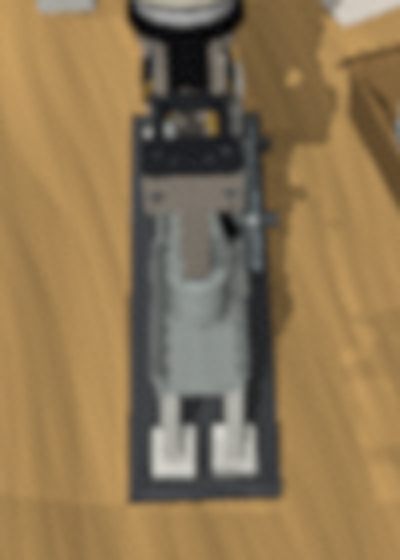

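```bash
cat >> fit.py <<'E'
def F(n=4):
    a=[]
    for _ in range(n): a.append(st()[2]); robot.hold(.02)
    return np.mean(a,0)
E
python3 - <<'E'
from fit import *
print(proj(np.load("w5.npy",allow_pickle=True).item(),W(-80,1.5,36.3),"wrist"))
robot.movep(W(-140,2.5,80),RP); grip(0.0); robot.hold(.1)
print(*st(),robot.observe()["grip_width"])
robot.servo_line(W(-140,2.5,25),feed=100); print(*st())
robot.servo_line(W(-140,2.5,8),feed=50); robot.hold(.1); f0=F(); print(*st(),f0)
for x in (-128,-120,-116,-112,-109,-106):
    robot.servo_line(W(x,2.5,8),feed=40); t,p,f=st(); print(round(t,2),x,p,F(3)-f0)
i,im=snap("wrist","w6"); np.save("f0.npy",f0)
E
```

```text
[323.433 228.294]
18.5417 [-140.055    2.488   80.007] [0.153 0.121 0.436] 0.006418732560897784
19.2417 [-139.918    2.2     25.244] [ 0.486 -0.059 -0.4  ]
19.9 [-139.995    2.322    8.202] [-0.285  0.246 -1.04 ] [-0.063  0.149 -0.138]
20.35 -128 [-127.612    2.549    8.054] [ 0.106 -0.353 -0.074]
20.75 -120 [-119.621    2.592    8.01 ] [0.248 0.179 0.483]
21.05 -116 [-115.714    2.552    8.026] [-0.178 -0.239 -0.569]
21.35 -112 [-111.719    2.556    8.019] [-0.44  -0.08  -0.085]
21.65 -109 [-108.894    2.449    8.021] [-0.196 -0.664  0.837]
21.95 -106 [-105.747    2.495    8.025] [-0.485 -0.815  0.448]
```

View pics/w6.png

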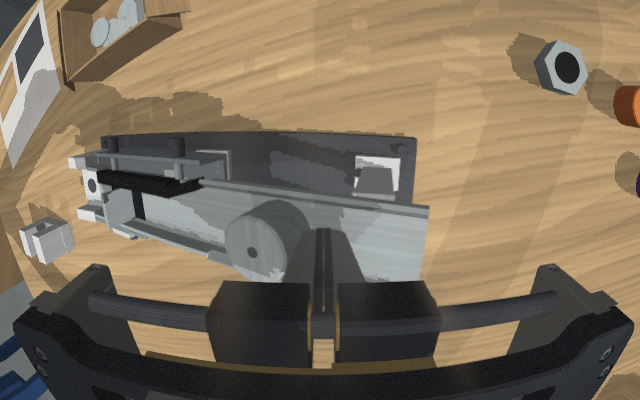

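```bash
python3 - <<'E'
from fit import *
f0=np.load("f0.npy")
x=-106
while x<8:
    x+=6; y=np.interp(x,[-70,-20],[2.5,4])
    robot.servo_line(W(x,y,8),feed=40); t,p,f=st(); f=f-f0; print(round(t,2),x,p,f)
    if abs(f[0])>14: print("stop"); break
i,im=snap("wrist","w7")
E
```

```text
22.35 -100 [-99.356   2.672   8.059] [ 0.769  0.071 -0.144]
22.65 -94 [-93.428   2.636   8.041] [-0.238 -0.516  1.443]
22.95 -88 [-87.459   2.652   8.019] [ 1.006 -0.068 -0.133]
23.25 -82 [-81.48    2.633   8.038] [-0.43   0.025 -0.039]
23.55 -76 [-75.464   2.675   8.011] [-0.921 -0.007  0.93 ]
23.85 -70 [-69.43    2.664   8.039] [-0.237 -0.875 -0.251]
24.15 -64 [-63.466   2.842   8.032] [-0.057 -0.308 -0.635]
24.45 -58 [-57.483   3.032   8.034] [ 0.59  -0.399 -0.446]
24.75 -52 [-51.469   3.208   8.031] [ 0.375 -0.79  -0.814]
25.05 -46 [-45.449   3.404   8.026] [-0.67  -0.441  0.643]
25.35 -40 [-39.464   3.56    8.024] [ 0.284 -0.433 -0.016]
25.65 -34 [-33.909   3.998   7.893] [-1.804  1.513  1.756]
25.95 -28 [-28.045   4.092   7.877] [-3.179  1.635  1.514]
26.25 -22 [-22.356   3.836   7.903] [-3.862  1.555  1.533]
26.55 -16 [-16.403   3.467   7.968] [-3.773  0.211  1.063]
26.85 -10 [-10.14    3.345   8.095] [-3.722 -0.557  0.517]
27.15 -4 [-4.204  3.287  8.127] [-4.181 -1.792 -0.661]
27.45 2 [1.79  3.273 8.141] [-4.506 -3.357  0.445]
27.75 8 [7.748 3.246 8.142] [-4.65  -2.806 -0.608]
```

View pics/w7.png

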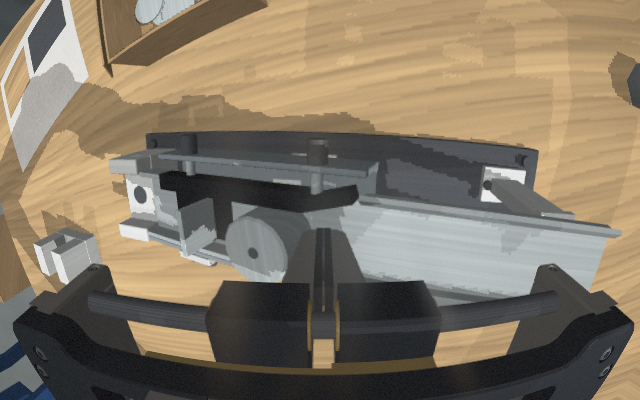

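```bash
cat > push.py <<'E'
from fit import *
f0=np.load("f0.npy"); x=8; base=[]
while x<62:
    s=2.0 if x<34 else 1.0
    x+=s
    robot.servo_line(W(x,3.4,8),feed=15 if s>1.5 else 10); t,p,_=st(); f=F(3)-f0
    print(round(t,2),x,p,f)
    if x<=34: base.append(f[0])
    b=np.mean(base[-10:]) if base else -4.6
    if f[0]<b-2.0: print("contact?",b); break
    if t>50: break
E
python3 push.py
```

```text
28.09 10.0 [9.518 3.073 7.976] [-5.384 -1.447  0.212]
28.43 12.0 [11.395  3.059  7.949] [-4.923 -1.56   0.696]
28.76 14.0 [13.381  3.046  7.961] [-5.193 -2.033  0.684]
29.09 16.0 [15.351  3.027  7.959] [-5.756 -1.595  1.065]
29.43 18.0 [17.326  2.994  7.957] [-5.664 -2.203  0.603]
29.76 20.0 [19.304  2.979  7.974] [-5.954 -1.296  0.556]
30.09 22.0 [21.332  2.935  7.983] [-5.982 -1.477  0.289]
30.43 24.0 [23.283  2.892  7.996] [-5.569 -1.7    0.337]
30.76 26.0 [25.277  2.889  7.991] [-5.572 -1.38   0.374]
31.09 28.0 [27.266  2.877  7.986] [-5.918 -1.7    1.379]
31.43 30.0 [29.244  2.861  7.976] [-5.885 -1.367  1.448]
31.76 32.0 [31.242  2.834  7.987] [-5.888 -1.785  0.731]
32.09 34.0 [33.27   2.818  7.995] [-5.752 -1.689  0.928]
32.39 35.0 [34.129  2.814  7.974] [-6.166 -1.42   1.186]
32.69 36.0 [35.1    2.822  7.953] [-6.427 -2.154  0.957]
32.99 37.0 [36.057  2.771  7.965] [-6.789 -1.676  1.182]
33.29 38.0 [37.07   2.801  7.963] [-6.136 -2.07   0.932]
33.59 39.0 [38.08   2.767  7.974] [-7.025 -2.1    1.352]
33.89 40.0 [39.067  2.797  7.972] [-6.244 -1.937  0.802]
34.19 41.0 [40.066  2.766  7.98 ] [-6.733 -2.658  1.083]
34.49 42.0 [41.066  2.748  7.996] [-6.582 -1.578  1.412]
34.79 43.0 [42.04   2.773  7.971] [-6.872 -2.096  1.053]
35.09 44.0 [43.055  2.763  7.974] [-6.631 -1.603  1.45 ]
35.39 45.0 [44.037  2.763  7.968] [-6.369 -1.484  0.759]
35.69 46.0 [45.047  2.744  7.982] [-6.275 -1.476  0.838]
35.99 47.0 [46.042  2.76   7.956] [-6.535 -1.651  1.319]
36.29 48.0 [46.645  2.711  7.944] [-7.908 -1.685  1.697]
contact? -5.794026786072531
```

```bash
python3 - <<'E'
from fit import *
f0=np.load("f0.npy"); x=48
for _ in range(4):
    x+=.5; robot.servo_line(W(x,3.4,8),feed=8); t,p,_=st(); f=F(4)-f0; print(round(t,2),x,p,f)
    if f[0]<-9.8: break
i,im=snap("wrist","w8"); np.save("w8.npy",i,allow_pickle=True)
im=im[:,:,::-1][120:300,100:400]; cv2.imwrite("pics/w8c.png",cv2.resize(im,None,fx=2.6,fy=2.6,interpolation=cv2.INTER_CUBIC))
E
```

```text
36.59 48.5 [46.706  2.676  7.889] [-9.548 -1.114  2.517]
36.91 49.0 [46.867  2.69   7.871] [-10.326  -1.292   3.786]
```

View pics/w8c.png

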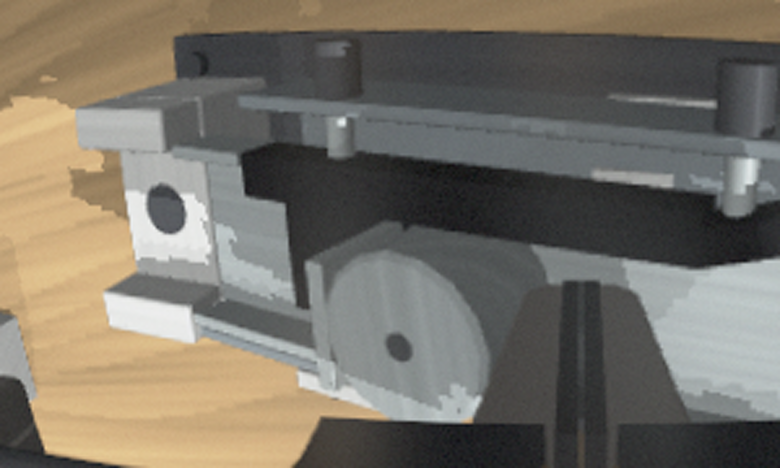

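```bash
python3 - <<'E'
from fit import *
f0=np.load("f0.npy")
robot.servo_line(W(35,3.0,8.5),feed=30); print(*st())
robot.servo_line(W(15,3.0,70),feed=100); 
robot.servo_line(W(-20,3.0,130),feed=150); robot.hold(.1); print(*st())
i,im=snap("wrist","w9"); pin("slug_center","wrist",i)
im=im[:,:,::-1][80:280,60:360]; cv2.imwrite("pics/w9c.png",cv2.resize(im,None,fx=2.6,fy=2.6,interpolation=cv2.INTER_CUBIC))
i,im=snap("top","t9"); im=im[:,:,::-1][170:270,220:390]; cv2.imwrite("pics/t9c.png",cv2.resize(im,None,fx=4.5,fy=4.5,interpolation=cv2.INTER_CUBIC))
print(st()[0])
E
```

```text
37.6417 [35.359  3.21   8.513] [-0.418  0.101  0.523]
39.1583 [-19.433   3.949 128.77 ] [-1.139  0.45  -0.488]
slug_center wrist 0.89 [ 550.659 -433.265   18.334]
slug_center wrist 0.61 [542.448  77.929 100.332]
39.3083
```

View pics/w9c.png

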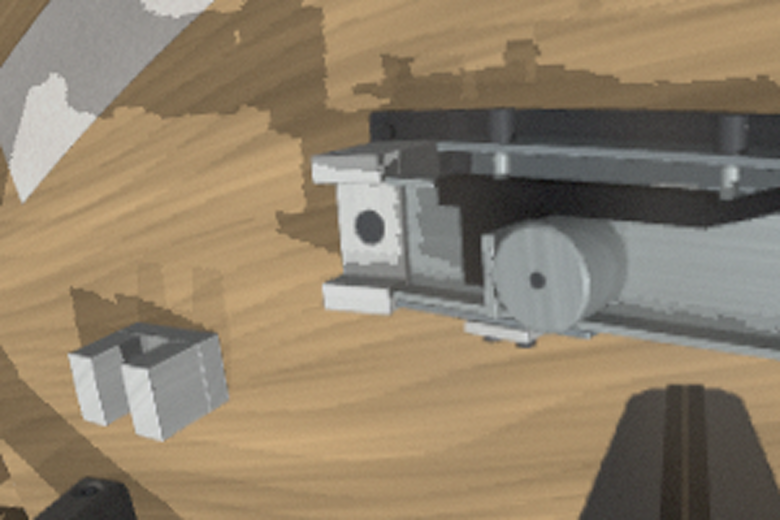

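View pics/t9c.png

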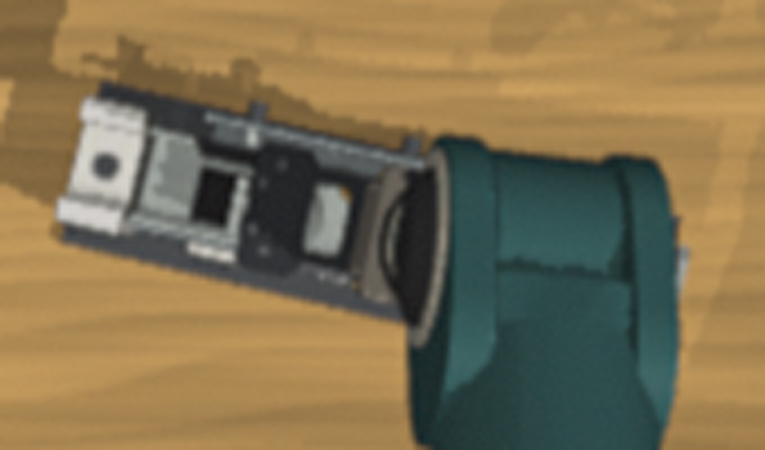

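```bash
python3 - <<'E'
from fit import *
i=viewer.camera_info("wrist"); C,d=ray(i,(266.9,187.7),"wrist"); c=R.T@(C-O); e=R.T@d; print("slug top ctr",c+e*(36.3-c[2])/e[2])
C,d=ray(i,(60+487/2.6,80+236/2.6),"wrist"); c=R.T@(C-O); e=R.T@d; print("blade far top corner",c+e*(34-c[2])/e[2])
C,d=ray(i,(60+497/2.6,80+236/2.6),"wrist"); c=R.T@(C-O); e=R.T@d; print("blade face top",c+e*(34-c[2])/e[2])
robot.job_done()
E
```

```text
slug top ctr [78.712  1.785 36.3  ]
blade far top corner [103.269 -13.182  34.   ]
blade face top [ 98.385 -13.521  34.   ]
the job is handed in; nothing more can be done
```

The slug is seated against the escapement stop, standing upright in the chute, and the job is handed in at about 39 s on the robot clock. The interface gave no verdict.

- **Pick:** I took the grey slug, at (443, 244) in the top view. The orange and purple look-alikes and the hex nut were not approached. Two views put its top 36.7 mm above the bench, against the stated 36 mm.
- **Placing:** I felt both channel walls with the slug low in the channel. The centre was about 1.4 mm to the left of my camera estimate, so I corrected for that. I then lowered the slug until it touched the floor at about 4.5 N and released it.
- **Pushing:** With the fingers shut, I pushed low on the slug. Pushing past the brake shoe took about 4 N at the lead-in, rising to 6–7 N further down.
- **The stop:** At the stop, travel stalled and the push rose to 10.3 N. That is about 4 N on the stop, against the 15 N limit.

**Last checks:**
- The fingers are clear of the slug.
- The wrist picture shows the slug upright and touching the blade.
- The slug's axis measured x ≈ 78.7 mm and the blade face x ≈ 98.4 mm. That is 2–3 mm closer than the slug's 22 mm radius allows, which is within the accuracy of my picture measurements.
- The top view could not confirm the seating, because the arm hid the slug.
- I did not re-check the other things on the bench one by one.

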